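# Lock the reel of the tape unwinder

### The job

Lock the tape unwinder for the end of the shift. With the fingertips, push the reel round (its upright posts are good to push on) until the slot in its locking disc faces the lock bar, then push the bar, by its upright pin, fully home into the slot. Only push: take nothing between the fingers, leave the tape roll seated on the reel and every other thing on the bench where it is.

Things in the scene. Friction and masses are not known exactly. Their poses are not given: they have to be found in the camera images.
- unwinder: Heavy fixed bench unwinder for paper tape: round dark steel base, 236 mm diameter, 16 mm high, with a 62 mm wide tongue to 246 mm from the reel's axis. Origin on the reel's vertical axis at bench level, z up; x runs from that axis out along the tongue and the lock bar. On the tongue a grey bolt track, 30 mm wide, from 106 to 234 mm along x, its top 42 mm above the bench.
- reel (a joint): Angle of the reel (rad), counter-clockwise from above positive; 0 or any whole turn: slot faces the lock bar. The reel is an aluminium disc, 200 mm diameter, 12 mm thick, top 34 mm above the bench, with one radial slot in its rim, a hub and three posts. Turns either way without stops, light friction (about 2 N at a post), stays where it is left.
- slot (a point): Middle of the slot's open mouth at the disc's rim, 100 mm from the reel's axis, on the disc's top face, 34 mm above the bench; turns with the reel. The slot is 22 mm wide and runs straight in to 55 mm from the axis; its mouth is chamfered to 31 mm.
- post_a (a point): Top of a round upright steel post on the reel, 12 mm diameter, standing from the disc (34 mm) to 106 mm above the bench, 80 mm from the reel's axis; 60 degrees counter-clockwise from the slot, seen from above.
- post_b (a point): Top of the like post opposite the slot (180 degrees from it).
- post_c (a point): Top of the like post 60 degrees clockwise from the slot.
- bar_line (a point): Fixed point of the unwinder that the slot's mouth must come to: 100 mm from the reel's axis along the unwinder's x, 34 mm above the bench.
- lock_bar (a joint): Slide of the lock bar (m): 0 withdrawn (the start is 0 to 0.010), 0.052 fully home at its stop, nose deep in the slot. It slides towards the reel's axis with about 2.5 N friction and stays where it is left; the disc's plain rim blocks it. The tapered nose draws a slot that is a few mm off into line.
- pin_top (a point): Top of the bar's upright round steel pin, 12 mm diameter, 79 mm above the bench (the bar's top is at 33 mm, the track's at 42 mm), 75 mm behind the bar's nose: 189 mm from the reel's axis when withdrawn, 137 mm when home. Moves with the bar.
- bar_nose (a point): Middle of the bar's nose, on its top face, 33 mm above the bench, 114 mm from the reel's axis when withdrawn (14 mm clear of the disc), 62 mm when home. The bar is flat steel, 18 mm wide, 10 mm thick, 125 mm long; the nose tapers to 8 mm over its last 10 mm.
- tape_roll: Roll of brown paper tape lying flat on the reel, loose over the hub: 112 mm outside, 76 mm inside diameter, 48 mm high. Origin at the centre of its underside, 34 mm above the bench; top at 82 mm. Turns along with the reel; it must stay seated.
- spare_roll: Bystander: a like roll of tape lying flat on the bench beside the unwinder, on the side away from the bar. Origin at the centre of its underside.
- cutter: Bystander: grey box cutter, 145 by 26 by 18 mm, lying beside the bolt track. Origin at the centre of its underside.
- marker: Bystander: marker pen with a black cap, 133 mm long, 17 mm thick, lying beside the reel. Origin under its middle.
- clip_jar: Bystander: small white jar with a steel lid, 54 mm diameter, 48 mm high, beside the bolt track. Origin at the centre of its underside.
- tape_gun: Bystander: hand tape dispenser lying on its side, about 250 by 70 by 55 mm. Origin at its underside.
- parcel: Bystander: closed carton, 150 by 110 by 70 mm. Origin at the centre of its underside.

How it is judged:
By the outcome, as a careful person would: the job done as asked, in the order asked, and still so for the second after the job is handed in, with the robot touching nothing.
It also fails if it takes over 64 s, if anything falls off the work surface, if the arm or the gripper's body presses on something with over 40 N, if the wrist force passes 120 N, or if a joint passes its speed limit or range.

### The arm

A 6-joint arm with a two-finger parallel gripper is mounted at the origin on the work surface. World frame = base frame: x ahead of the robot, y to its left, z up, the work surface at z = 0. Lengths are in mm, angles in rad, forces in N, time in s.
With the tool pointing down it reaches from about 400 to 925 mm from the base axis. Payload 12.5 kg.
Tool frame: the origin (TCP) lies on the centre line of the jaws, within the pads' length; the fingertips stand 19 mm ahead of it and the grasp point (between the pads) is the TCP; y points along the fingers, x is the direction in which the jaws open and shut, and the axes are right-handed (so a half turn about y gives the same grasp; the last joint's range is limited). The gripper opens to 95 mm and grips with 3 to 60 N. Pads are 20 mm wide; open, the fingers measure 119 mm over their backs; the gripper's body (75 mm by 180 mm) begins 59 mm behind the grasp point.
Start: joints at [1.155, 0.491, 1.559, -0, 1.092, -0.106], TCP at [190.525, 595.269, 233.661] pointing down, gripper open.
Joint ranges: [-3.1, 3.1], [-0.84, 2.19], [0.05, 2.79], [-1.13, 4.28], [0.06, 2.93], [-2.69, 2.69]. Speed limits (rad/s): [2.22, 2.22, 2.79, 3.14, 3.14, 3.14].

### API

Orientations are given as [roll, pitch, yaw] about the fixed x, y, z axes, in that order (R = Rz(yaw) Ry(pitch) Rx(roll)).
In Python, from cell import env gives the robot as it stands. The module is installed in compiled form; this text tells all that it offers.
- The arm moves only by the tool move_arm, never from a script. Its argument "rows" is a list of rows, each an object of numbers: "tx", "ty", "tz": the shift along the tool's x, y, z in cm; "rx", "ry", "rz": the turn, a rotation vector about the tool's x, y, z in rad; "grip": the opening in per cent of the stroke, from 0 (shut) to 100 (fully open). In form: [{"tx": .., "ty": .., "tz": .., "rx": .., "ry": .., "rz": .., "grip": ..}, ...]. A call has 1 to 10 rows; each row shifts and turns the commanded pose from where the row before left it, along the tool's axes as they then stand; what a row does not reach is not made up. A row lasts 1/12 s, in which the tool goes at most 41.7 mm and 7.16 degrees, less where a joint would pass 70% of its speed; a pose out of reach is approached as far as the arm can. A call is refused whole if a number of a shift passes 4.17 or a number of a turn 0.125, either way. A call with a gripper value outside its range is refused whole. The fingers move at their own pace and stop on an object; the grip force is fixed at half the most. Time passes only in rows, so rows that do not move let the fingers close. It gives the time, the measured TCP pose, the force and the opening at its end, in the units of the state.
- env.state(): the state, without advancing time (a new reading comes with each control period).
- env.read_camera(name): name is "scene" or "top"; returns (picture, depth): 384x512x3 uint8, blue, green, red; 384x512 float32, mm along the optical axis (not along the pixel's ray), 0 where there is no reading.
- env.calibration(name): a dict with "vertical_fov" (degrees; the focal length in pixels is half the picture's height over the tangent of half this angle, whatever the lens; pixels are square), "cx", "cy" (the principal point, pixels), "dist" ([k1, k2, p1, p2, k3] as OpenCV has them; the pictures are not rectified), "eye" and "rotation" of the camera in the world. Camera axes: x right, y up, looking along -z (the intrinsics and any distortion apply to the point x, -y, -z); pixel columns grow to the right and rows downward; lengths in mm; the calibration is good to about 2 mm. A picture is of the moment at which its call begins. calibration takes no time and is no camera call.
- env.job_done(): hands the job in, once; it reports no verdict.
The state is a dict: "t": time; "joints": joint angles; "qvel": joint speeds; "tau": joint torques, N m; "eef_pos": TCP position; "tcp_rot": TCP orientation; "ft_force": force on the tool from outside, world axes, zero at the start; "moment": the same for the moment, N m; "opening": opening from 0.0 (shut) to 1.0 (fully open).
Only numpy, scipy, OpenCV 4.12 (cv2) and the standard library are available. Lean on these libraries where they do the work, as an engineer would, in place of code of your own. Each camera call takes 0.05 s, during which the arm holds its last target.

## Working session

There is one attempt and no reset: what is moved stays moved. The work goes in short steps, Python scripts to look and compute and a tool call to move; the robot and the scene stay as the last step left them, time stands still between calls to the robot, and variables do not carry over. Pictures are saved under pics/ and viewed, and the job is handed in when it is done.

Besides the shell and the picture viewer there is one more tool, called after "Call:" as name([rows], argument=value, ...), one row to a line, values as JSON. move_arm: Moves the arm, as the interface text tells. Its arguments: {"type":"object","properties":{"rows":{"type":"array"}},"required":["rows"]}

```bash
mkdir -p pics; cat > h.py <<'E'
import numpy as np, cv2
from cell import env
def K(c):
    f=192/np.tan(np.radians(c["vertical_fov"])/2)
    return np.array([[f,0,c["cx"]],[0,f,c["cy"]],[0,0,1.]]),np.array(c["dist"],float)
def ray(c,uv):
    k,d=K(c); p=cv2.undistortPoints(np.array(uv,float).reshape(-1,1,2),k,d).reshape(-1,2)
    r=np.c_[p[:,0],-p[:,1],-np.ones(len(p))]
    return r@np.array(c["rotation"]).reshape(3,3).T
def onz(c,uv,z):
    r=ray(c,uv); e=np.array(c["eye"]); return e+r*((z-e[2])/r[:,2])[:,None]
def proj(c,P):
    k,d=K(c); q=(np.array(P,float).reshape(-1,3)-np.array(c["eye"]))@np.array(c["rotation"]).reshape(3,3)
    q=q*[1,-1,-1]; return cv2.projectPoints(q,np.zeros(3),np.zeros(3),k,d)[0].reshape(-1,2)
E
python3 - <<'E'
from h import *
for n in("top","scene"):
    b,d=env.read_camera(n); cv2.imwrite(f"pics/{n}0.png",b); np.save(f"{n}0.npy",d); cv2.imwrite(f"pics/{n}0.raw.png",b); print(env.calibration(n))
print(env.state())
E
```

```text
{'vertical_fov': 55.32325863179306, 'cx': 256.79417505020444, 'cy': 196.24826036268576, 'dist': array([-0.0395628,  0.       ,  0.       ,  0.       ,  0.       ]), 'eye': array([ 390.13289108,  -87.96014522, 1238.85615088]), 'rotation': array([ 0.14366812,  0.00484945, -1.59682943])}
{'vertical_fov': 52.3974481221793, 'cx': 254.00894311979926, 'cy': 187.9691827976147, 'dist': array([0.01304898, 0.        , 0.        , 0.        , 0.        ]), 'eye': array([1550.21004567,  -75.0025399 ,  744.71083611]), 'rotation': array([ 1.00921503, -0.00372633,  1.58200996])}
{'t': 0.1, 'joints': array([ 1.15540919e+00,  4.91495359e-01,  1.55936069e+00, -5.66107440e-06,
        1.09171281e+00, -1.05597377e-01]), 'qvel': array([ 0.00068056, -0.00284452, -0.00177779, -0.00025782,  0.00087556,
        0.00080902]), 'tau': array([ 3.31585470e-03, -6.13622189e+01, -2.58607113e+01,  6.94614393e-02,
        4.69914707e-02, -4.12370878e-05]), 'eef_pos': array([190.43896797, 595.0842845 , 233.13219335]), 'tcp_rot': array([-1.57069843e+00,  9.71303408e-04,  1.26100922e+00]), 'ft_force': array([ 0.44918935, -1.24188909, -0.38454033]), 'moment': array([ 0.04164363,  0.00225805, -0.05623791]), 'opening': 1.0012998348796363}
```

View pics/top0.png

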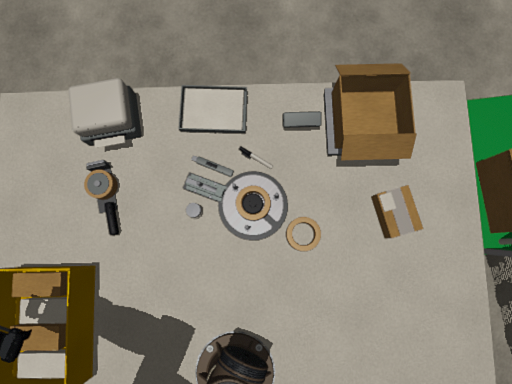

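View pics/scene0.png

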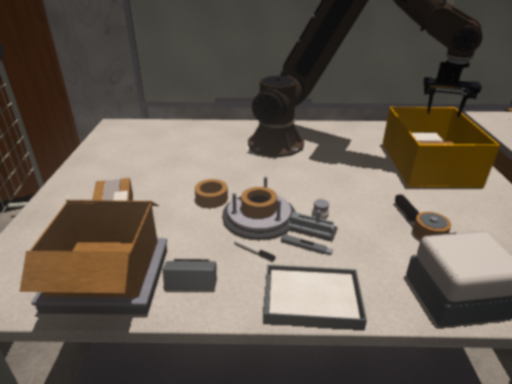

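```bash
sed -i 's/^from cell.*/&\nfrom scipy.spatial.transform import Rotation\ndef RR(c): return Rotation.from_euler("xyz",c["rotation"]).as_matrix()/; s/np.array(c\["rotation"\]).reshape(3,3)/RR(c)/' h.py
python3 - <<'E'
from h import *
b=cv2.imread("pics/top0.raw.png"); c=env.calibration("top")
z=cv2.resize(b[130:260,170:340],None,fx=4.6,fy=4.6,interpolation=cv2.INTER_CUBIC); cv2.imwrite("pics/top0z.png",z)
s=cv2.imread("pics/scene0.raw.png"); z=cv2.resize(s[170:270,185:355],None,fx=4.6,fy=4.6,interpolation=cv2.INTER_CUBIC); cv2.imwrite("pics/scene0z.png",z)
print(onz(c,[[253,205]],34), onz(c,[[235,365]],0))
d=np.load("top0.npy"); np.set_printoptions(linewidth=250)
print(d[200:206,180:300:4].round(0))
E
```

```text
[[535.58371242 -73.33064538  34.        ]] [[20.60804397 -1.88682938  0.        ]]
[[1247. 1256. 1252. 1249. 1254. 1256. 1255. 1254. 1251. 1236. 1234. 1215. 1217. 1217. 1168. 1165. 1187. 1184. 1177. 1184. 1185. 1167. 1167. 1221. 1218. 1214. 1235. 1248. 1249. 1249.]
 [1250. 1247. 1250. 1245. 1252. 1251. 1250. 1253. 1252. 1237. 1232. 1214. 1217. 1217. 1168. 1169. 1185. 1186. 1180. 1183. 1185. 1180. 1166. 1216. 1216. 1214. 1232. 1253. 1249. 1248.]
 [1254. 1253. 1253. 1254. 1251. 1253. 1254. 1249. 1248. 1248. 1233. 1212. 1217. 1213. 1168. 1168. 1191. 1185. 1181. 1185. 1184. 1189. 1165. 1213. 1219. 1214. 1238. 1248. 1247. 1245.]
 [1250. 1248. 1251. 1200. 1246. 1253. 1251. 1248. 1253. 1250. 1233. 1213. 1215. 1216. 1171. 1167. 1181. 1188. 1181. 1182. 1180. 1203. 1165.    0. 1217. 1217. 1234. 1248. 1247. 1248.]
 [1251. 1252. 1251. 1204. 1201. 1248. 1248. 1247. 1250. 1246. 1234. 1216. 1217. 1213. 1167. 1168. 1183. 1183. 1175. 1184. 1183. 1196. 1162. 1217. 1215. 1216. 1229. 1252. 1245. 1251.]
 [1249. 1250. 1204. 1199. 1199. 1251. 1256. 1245. 1250. 1250. 1231. 1215. 1218. 1216. 1163. 1167. 1186. 1183. 1183. 1182. 1184. 1168. 1166. 1215. 1218. 1215. 1229. 1248. 1249. 1250.]]
```

View pics/top0z.png

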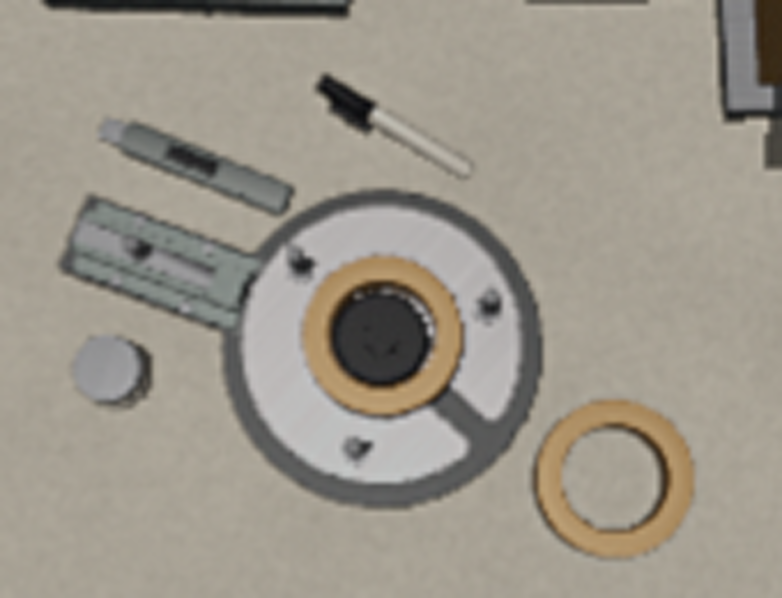

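View pics/scene0z.png

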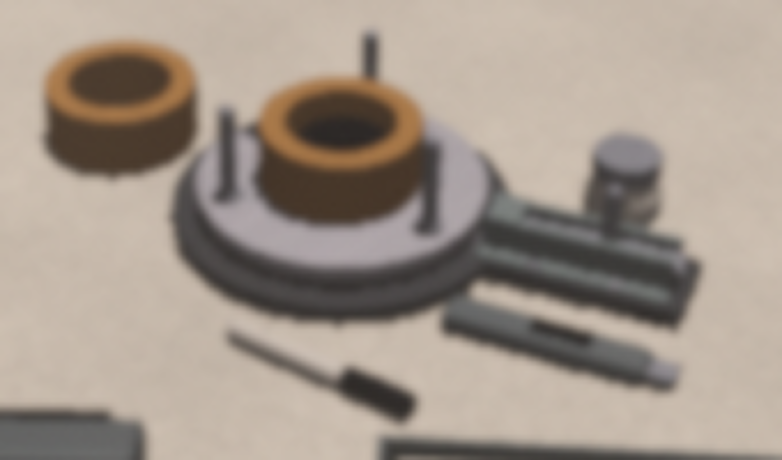

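```bash
cat > m.py <<'E'
from h import *
from scipy.optimize import least_squares
def fitc(P):
    r=least_squares(lambda p:np.hypot(P[:,0]-p[0],P[:,1]-p[1])-p[2],[*P.mean(0),100],loss="soft_l1"); return r.x
def polar(b,c,ctr,z,R0,R1,scale=2.0):
    """rectified world patch at height z : polar image rows=angle (0.5deg), cols=radius mm"""
    th=np.radians(np.arange(0,360,0.5)); r=np.arange(R0,R1,0.5)
    P=np.stack([ctr[0]+np.cos(th)[:,None]*r,ctr[1]+np.sin(th)[:,None]*r,np.full((len(th),len(r)),z)],-1)
    uv=proj(c,P.reshape(-1,3)).reshape(len(th),len(r),2).astype(np.float32)
    return th,r,cv2.remap(b,uv[...,0],uv[...,1],cv2.INTER_LINEAR)
def center(b,c,ctr,lo=85,hi=117,z=34,R=100):
    for _ in range(3):
        th,r,im=polar(b,c,ctr,z,lo,hi); g=cv2.GaussianBlur(im.max(2).astype(float),(9,9),0)
        dg=np.diff(g,axis=1); k=dg.argmin(1); m=dg.min(1); ok=m<0.6*np.median(m)
        rr=r[k]; P=np.c_[ctr[0]+rr*np.cos(th),ctr[1]+rr*np.sin(th)][ok]; f=fitc(P); ctr=f[:2]
    return f,ok.sum()
E
python3 - <<'E'
from m import *
c=env.calibration("top"); b=cv2.imread("pics/top0.raw.png")
f,n=center(b,c,np.array([535.6,-73.3])); print("disc",f,n)
ctr=f[:2]
# slot: dark at r=80..95
th,r,im=polar(b,c,ctr,34,60,95); g=im.max(2).astype(float)
prof=g[:,40:].mean(1); 
pr=np.degrees(th); 
print([(int(a),int(v)) for a,v in zip(pr[::6],prof[::6])])
def w(uvz): return np.array(uvz)/4.6+np.array([170,130])
for nm,p,z in [("p1",(297,255),106),("p2",(490,300),106),("p3",(360,448),106),("pin",(138,240),79)]:
    P=onz(c,[w(p)],z)[0]; v=P[:2]-ctr; print(nm,P,np.hypot(*v),np.degrees(np.arctan2(v[1],v[0])))
z=cv2.resize(b[130:260,170:340],None,fx=4.6,fy=4.6,interpolation=cv2.INTER_CUBIC)
E
```

```text
disc [538.7339815  -71.42395302 100.29551199] 689
[(0, 182), (3, 182), (6, 181), (9, 181), (12, 181), (14, 181), (18, 181), (21, 181), (24, 181), (27, 181), (29, 181), (33, 183), (36, 181), (39, 134), (42, 89), (45, 87), (48, 123), (51, 169), (54, 181), (57, 184), (59, 184), (63, 185), (66, 185), (69, 185), (72, 185), (75, 186), (78, 186), (81, 186), (84, 186), (87, 187), (90, 187), (93, 187), (96, 188), (99, 189), (102, 189), (105, 188), (108, 189), (111, 188), (114, 188), (117, 189), (119, 189), (123, 189), (126, 189), (129, 190), (132, 189), (135, 189), (138, 189), (141, 189), (144, 190), (147, 191), (150, 190), (153, 190), (156, 191), (159, 179), (162, 162), (165, 147), (168, 142), (171, 172), (174, 188), (177, 190), (180, 190), (183, 190), (186, 190), (189, 190), (192, 190), (195, 189), (198, 190), (201, 189), (204, 189), (207, 189), (210, 190), (213, 191), (216, 191), (219, 144), (222, 90), (225, 88), (228, 87), (230, 94), (234, 167), (237, 190), (239, 187), (243, 186), (246, 186), (248, 185), (252, 185), (255, 185), (258, 185), (261, 184), (264, 182), (267, 181), (270, 180), (273, 180), (276, 180), (279, 170), (282, 139), (285, 90), (288, 90), (291, 123), (294, 146), (297, 175), (300, 180), (303, 178), (306, 180), (309, 183), (312, 181), (315, 180), (318, 179), (321, 179), (324, 179), (327, 181), (330, 181), (333, 179), (336, 180), (339, 180), (342, 179), (345, 180), (348, 181), (351, 181), (354, 181), (357, 182)]
p1 [590.26667689 -17.85630754 106.        ] 74.33109266495568 46.10922080668227
p2 [ 555.7130001  -148.46055852  106.        ] 78.88552249724229 -77.57061610744132
p3 [457.66590868 -57.86091126 106.        ] 82.1948205959731 170.50213201622424
pin [608.72653302  95.08727709  79.        ] 180.62377203184883 67.20067973646506
```

```bash
cat >> m.py <<'E'
def overlay(b,c,ctr,phi,slot,pinr,name,box,s):
    u=lambda a,r,z:[ctr[0]+r*np.cos(np.radians(a)),ctr[1]+r*np.sin(np.radians(a)),z]
    x0,y0,x1,y1=box; z=cv2.resize(b[y0:y1,x0:x1],None,fx=s,fy=s,interpolation=cv2.INTER_CUBIC)
    Q=lambda P:((proj(c,P)-[x0,y0]+0.5)*s-0.5).round().astype(int)
    cv2.polylines(z,[Q([u(a,100,34) for a in range(0,360,5)])],True,(0,0,255),1)
    cv2.polylines(z,[Q([u(a,118,16) for a in range(0,360,5)])],True,(255,0,0),1)
    e=np.array([np.cos(np.radians(phi)),np.sin(np.radians(phi))]); n=np.array([-e[1],e[0]])
    R=[[*(ctr+e*a+n*w),42] for a,w in((106,-15),(234,-15),(234,15),(106,15))]
    cv2.polylines(z,[Q(R)],True,(0,255,0),1)
    for a in(60,180,-60):
        cv2.line(z,tuple(Q(u(slot+a,80,34))[0]),tuple(Q(u(slot+a,80,106))[0]),(0,255,255),1)
    cv2.line(z,tuple(Q(u(slot,60,34))[0]),tuple(Q(u(slot,100,34))[0]),(255,0,255),1)
    cv2.line(z,tuple(Q(u(phi,pinr,42))[0]),tuple(Q(u(phi,pinr,79))[0]),(0,255,255),1)
    cv2.imwrite(name,z)
E
python3 - <<'E'
from m import *
ctr=np.array([538.7,-71.4])
overlay(cv2.imread("pics/top0.raw.png"),env.calibration("top"),ctr,67.2,226.4,181,"pics/ov0.png",(170,130,300,250),6)
overlay(cv2.imread("pics/scene0.raw.png"),env.calibration("scene"),ctr,67.2,226.4,181,"pics/ov1.png",(210,170,350,270),5.7)
E
```

```text
(no output)
```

View pics/ov0.png

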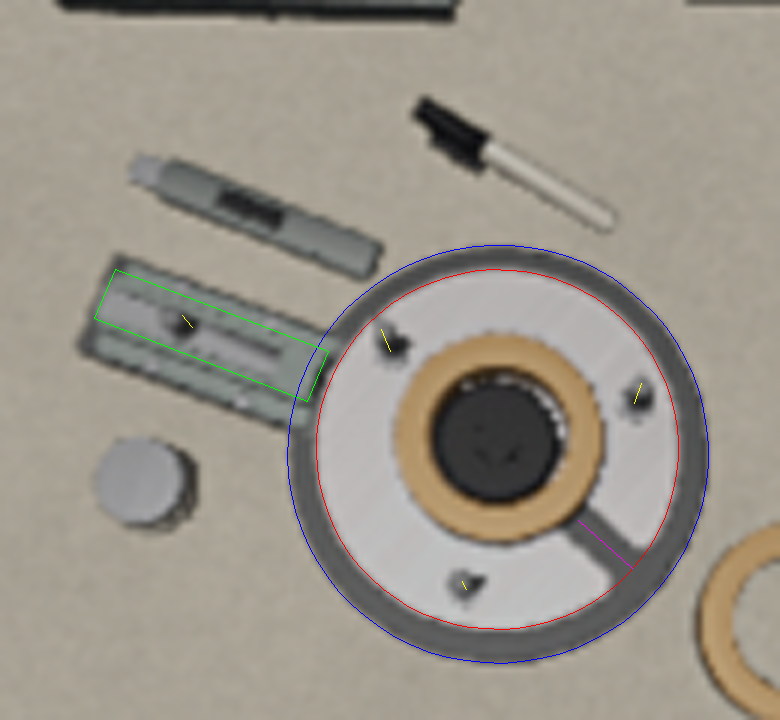

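View pics/ov1.png

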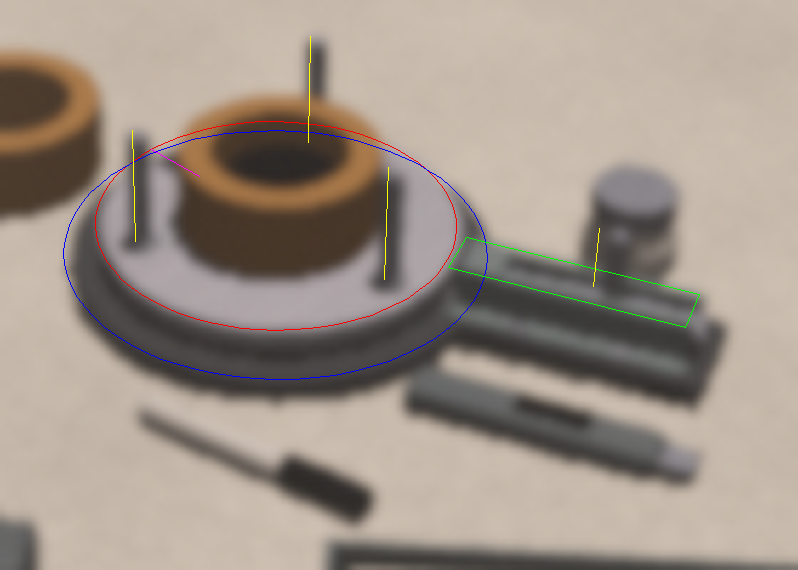

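```bash
python3 - <<'E'
from m import *
c=env.calibration("top"); d=np.load("top0.npy")
R=RR(c); e=np.array(c["eye"])
v,u=np.mgrid[0:384,0:512]; r=ray(c,np.c_[u.ravel(),v.ravel()]); W=e+r*d.reshape(-1,1); W=W.reshape(384,512,3)
t=W[265:380,40:110]; print(t[::12,::6,2].round())
print(W[270,95],W[375,95], W[340:350,5:15,2].round().max())
s=env.state(); R=Rotation.from_euler("xyz",s["tcp_rot"]).as_matrix()
print((R.T@(np.array([565,7,233])-s["eef_pos"])/10).round(2),R.round(2))
E
```

```text
[[ -0.   3.  -2.   2.   1.   1.   2.  -5.  -1.  -5.   1.  -0.]
 [ 60.  64.  60.  61.  38. 164. 126.  89.  46.   5.  -2.  -3.]
 [ 64.  58.  61.  61.  31. 163. 129.  82.  44.  -2.   1.   5.]
 [ 63.  60.  60.  59.  57. 158. 126.  88.  41.  -3.   3.   1.]
 [ 58.  62.  59.  58.  61. 152. 116.  81.  38.  -5.   0.  -6.]
 [ 51.  51.  56.  43.  26. 150. 114.  78.  42.  -2.  -3.   0.]
 [ 57.  63.  64.  62.  22. 147. 119.  76.  33.  -3.  -4.  -1.]
 [ 60.  59.  57.  56.  15. 153. 109.  72.  31.  -2.  -1.  -0.]
 [ 58.  60.  62.  58.  56. 146. 114.  70.  31.   0.  -3.   1.]
 [ 57.  59.  60.  56. 168. 144. 110.  73.  31.  -7.  -3.  -4.]]
[333.86904337 462.19843584   2.07225099] [ -4.54232913 455.84832021  -2.55569094] 337.0
[-4.459e+01  5.000e-02 -5.360e+01] [[ 0.3  -0.   -0.95]
 [ 0.95 -0.    0.3 ]
 [-0.   -1.    0.  ]]
```

Call:
move_arm([
  {"tx": -2.0,"tz": -2.4,"grip": 0},
  {"tx": -2.4,"tz": -2.9,"grip": 0},
  {"tx": -2.4,"tz": -2.9,"grip": 0},
  {"tx": -2.4,"tz": -2.9,"grip": 0},
  {"tx": -2.4,"tz": -2.9,"grip": 0},
  {"tx": -2.4,"tz": -2.9,"grip": 0},
  {"tx": -2.4,"tz": -2.9,"grip": 0},
  {"tx": -2.4,"tz": -2.9,"grip": 0},
  {"tx": -2.4,"tz": -2.9,"grip": 0},
  {"tx": -2.4,"tz": -2.9,"grip": 0},
])

```text
validation failed for argument at $.ro...
```

Call:
move_arm([
  {"tx": -2.4,"tz": -2.9,"grip": 0},
  {"tx": -2.4,"tz": -2.9,"grip": 0},
  {"tx": -2.4,"tz": -2.9,"grip": 0},
  {"tx": -2.4,"tz": -2.9,"grip": 0},
  {"tx": -2.4,"tz": -2.9,"grip": 0},
  {"tx": -2.4,"tz": -2.9,"grip": 0},
  {"tx": -2.4,"tz": -2.9,"grip": 0},
  {"tx": -2.0,"tz": -2.4,"grip": 0},
  {"grip": 0},
  {"grip": 0},
])

```text
validation failed for argument at $.ro...
```

```bash
cat > to.py <<'E'
import sys
from m import *
s=env.state(); R=Rotation.from_euler("xyz",s["tcp_rot"]).as_matrix()
print("t",s["t"],"pos",s["eef_pos"].round(1),"rot",np.degrees(s["tcp_rot"]).round(1),"F",s["ft_force"].round(1),"op",s["opening"])
t=np.array([float(a) for a in sys.argv[1:4]]); print("shift cm",(R.T@(t-s["eef_pos"])/10).round(2))
E
python3 to.py 565 7 107
```

```text
t 0.1 pos [190.4 595.1 233.1] rot [-90.    0.1  72.3] F [ 0.4 -1.2 -0.4] op 1.0012998348796363
shift cm [-44.58  12.65 -53.6 ]
```

Call:
move_arm([
  {"tx": -2.0,"ty": 0,"tz": -2.4,"rx": 0,"ry": 0,"rz": 0,"grip": 0},
])

```text
t: 0.18
eef_pos: [205.7, 571.0, 232.9]
tcp_rot: [-1.57, -0.001, 1.263]
ft_force: [1.1, -0.3, -0.3]
opening: 0.971
```

Call:
move_arm([
  {"tx": -2.4,"ty": 0,"tz": -2.9,"rx": 0,"ry": 0,"rz": 0,"grip": 0},
  {"tx": -2.4,"ty": 0,"tz": -2.9,"rx": 0,"ry": 0,"rz": 0,"grip": 0},
  {"tx": -2.4,"ty": 0,"tz": -2.9,"rx": 0,"ry": 0,"rz": 0,"grip": 0},
  {"tx": -2.4,"ty": 0,"tz": -2.9,"rx": 0,"ry": 0,"rz": 0,"grip": 0},
  {"tx": -2.4,"ty": 0,"tz": -2.9,"rx": 0,"ry": 0,"rz": 0,"grip": 0},
  {"tx": -2.4,"ty": 0,"tz": -2.9,"rx": 0,"ry": 0,"rz": 0,"grip": 0},
  {"tx": -2.4,"ty": 0,"tz": -2.9,"rx": 0,"ry": 0,"rz": 0,"grip": 0},
  {"tx": -2.4,"ty": 0,"tz": -2.9,"rx": 0,"ry": 0,"rz": 0,"grip": 0},
  {"tx": -2.4,"ty": 0,"tz": -2.9,"rx": 0,"ry": 0,"rz": 0,"grip": 0},
])

```text
t: 0.93
eef_pos: [390.5, 281.9, 233.6]
tcp_rot: [-1.571, 0.0, 1.261]
ft_force: [1.7, 1.0, -0.2]
opening: 0.357
```

Call:
move_arm([
  {"tx": -2.4,"ty": 0,"tz": -2.9,"rx": 0,"ry": 0,"rz": 0,"grip": 0},
  {"tx": -2.4,"ty": 0,"tz": -2.9,"rx": 0,"ry": 0,"rz": 0,"grip": 0},
  {"tx": -2.4,"ty": 0,"tz": -2.9,"rx": 0,"ry": 0,"rz": 0,"grip": 0},
  {"tx": -2.4,"ty": 0,"tz": -2.9,"rx": 0,"ry": 0,"rz": 0,"grip": 0},
  {"tx": -2.4,"ty": 0,"tz": -2.9,"rx": 0,"ry": 0,"rz": 0,"grip": 0},
  {"tx": -2.4,"ty": 0,"tz": -2.9,"rx": 0,"ry": 0,"rz": 0,"grip": 0},
  {"tx": -2.4,"ty": 0,"tz": -2.9,"rx": 0,"ry": 0,"rz": 0,"grip": 0},
  {"tx": -2.4,"ty": 0,"tz": -2.9,"rx": 0,"ry": 0,"rz": 0,"grip": 0},
  {"tx": 0,"ty": 0,"tz": 0,"rx": 0,"ry": 0,"rz": 0,"grip": 0},
])

```text
t: 1.68
eef_pos: [555.2, 25.3, 233.1]
tcp_rot: [-1.572, 0.001, 1.257]
ft_force: [-2.0, 0.6, 0.2]
opening: 0.003
```

```bash
python3 to.py 565 7 107
```

```text
t 1.6833 pos [555.2  25.3 233.1] rot [-90.1   0.   72. ] F [-2.   0.6  0.2] op 0.002593966376560327
shift cm [-1.44 12.61 -1.48]
```

Call:
move_arm([
  {"tx": -0.7,"ty": 1.0,"tz": -0.7,"rx": 0,"ry": 0,"rz": 0,"grip": 0},
  {"tx": -0.7,"ty": 2.0,"tz": -0.7,"rx": 0,"ry": 0,"rz": 0,"grip": 0},
  {"tx": 0,"ty": 3,"tz": 0,"rx": 0,"ry": 0,"rz": 0,"grip": 0},
  {"tx": 0,"ty": 3,"tz": 0,"rx": 0,"ry": 0,"rz": 0,"grip": 0},
  {"tx": 0,"ty": 2.6,"tz": 0,"rx": 0,"ry": 0,"rz": 0,"grip": 0},
  {"tx": 0,"ty": 1,"tz": 0,"rx": 0,"ry": 0,"rz": 0,"grip": 0},
  {"tx": 0,"ty": 0,"tz": 0,"rx": 0,"ry": 0,"rz": 0,"grip": 0},
])

```text
t: 2.27
eef_pos: [560.2, 13.0, 105.2]
tcp_rot: [-1.566, 0.001, 1.262]
ft_force: [0.2, 0.5, 0.9]
opening: 0.006
```

```bash
cat > look.py <<'E'
import sys
from m import *
n=sys.argv[1]
for k,box in(("top",(170,130,300,250)),("scene",(210,170,350,270))):
    b,d=env.read_camera(k); cv2.imwrite(f"pics/{n}{k}.raw.png",b)
    x0,y0,x1,y1=box; cv2.imwrite(f"pics/{n}{k}.png",cv2.resize(b[y0:y1,x0:x1],None,fx=5,fy=5,interpolation=cv2.INTER_CUBIC))
E
python3 look.py a; python3 to.py 565 7 107
```

```text
t 2.3667 pos [561.7  12.8 108.1] rot [-90.   -0.   72.3] F [-0.7 -0.3  0.6] op 0.0042110755521500625
shift cm [-0.45  0.11 -0.49]
```

View pics/atop.png

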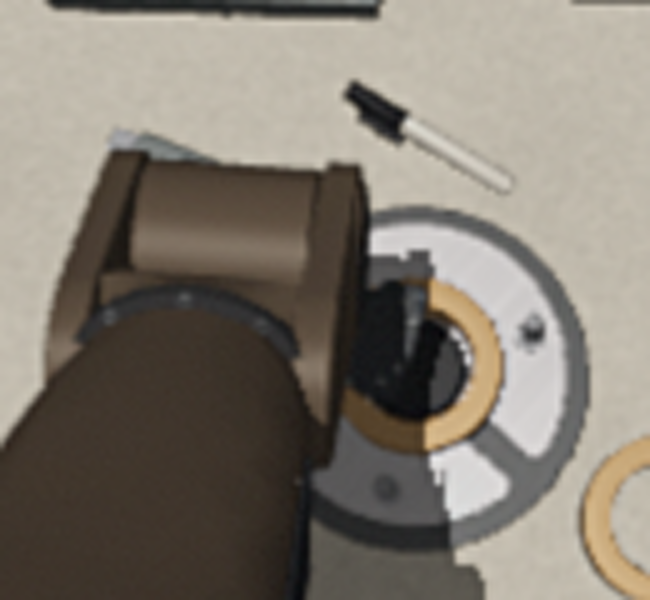

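View pics/ascene.png

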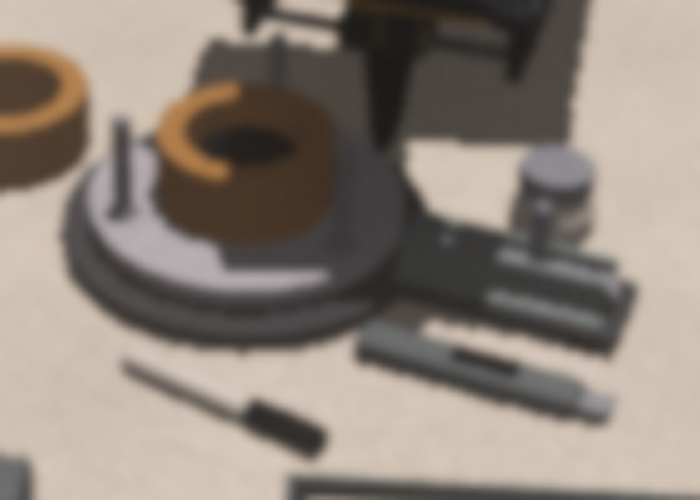

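Call:
move_arm([
  {"tx": -0.5,"ty": 0,"tz": -0.45,"rx": 0,"ry": 0,"rz": 0,"grip": 0},
  {"tx": -0.03,"ty": 0,"tz": -0.7,"rx": 0,"ry": 0.0873,"rz": 0,"grip": 0},
  {"tx": -0.03,"ty": 0,"tz": -0.7,"rx": 0,"ry": 0.0873,"rz": 0,"grip": 0},
  {"tx": -0.03,"ty": 0,"tz": -0.7,"rx": 0,"ry": 0.0873,"rz": 0,"grip": 0},
  {"tx": -0.03,"ty": 0,"tz": -0.7,"rx": 0,"ry": 0.0873,"rz": 0,"grip": 0},
  {"tx": -0.03,"ty": 0,"tz": -0.7,"rx": 0,"ry": 0.0873,"rz": 0,"grip": 0},
  {"tx": -0.03,"ty": 0,"tz": -0.7,"rx": 0,"ry": 0.0873,"rz": 0,"grip": 0},
])

```text
t: 2.95
eef_pos: [599.9, -16.5, 109.4]
tcp_rot: [-1.572, -0.001, 0.733]
ft_force: [-2.5, 0.3, 1.2]
opening: 0.009
```

```bash
python3 look.py b; python3 to.py 540 -70 107
```

```text
t 3.05 pos [600.4 -17.  109.1] rot [-90.1  -0.1  42.1] F [-0.7  0.8  0.8] op 0.003963465544764915
shift cm [-8.04  0.2   0.12]
```

View pics/btop.png

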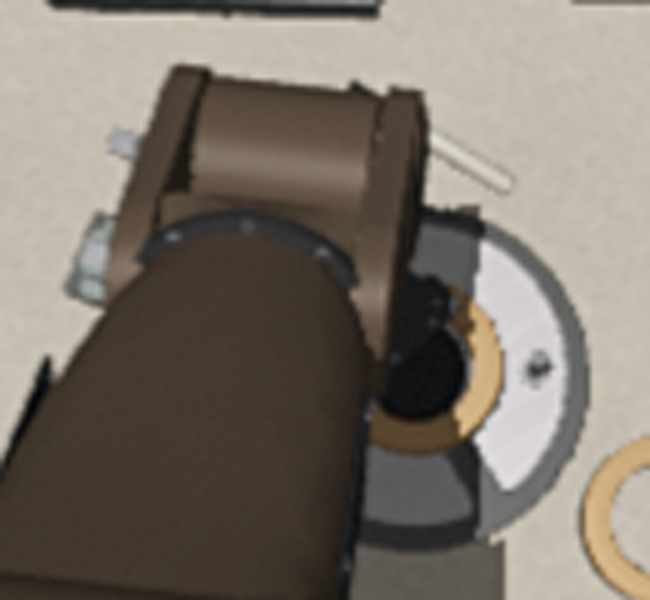

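View pics/bscene.png

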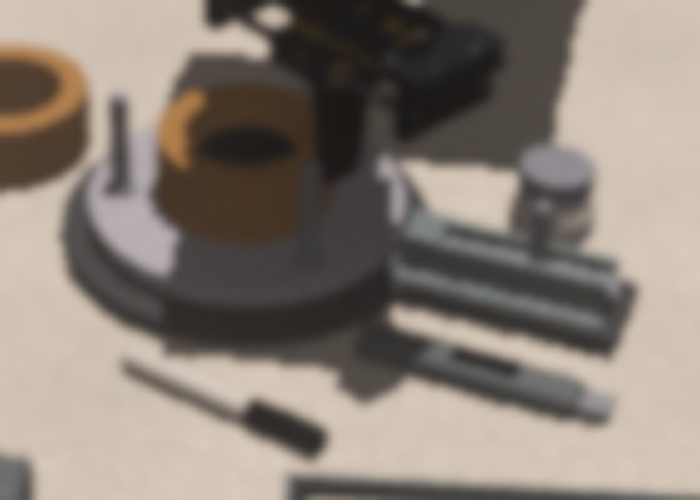

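Call:
move_arm([
  {"tx": -0.03,"ty": 0,"tz": -0.7,"rx": 0,"ry": 0.0873,"rz": 0,"grip": 0},
  {"tx": -0.03,"ty": 0,"tz": -0.7,"rx": 0,"ry": 0.0873,"rz": 0,"grip": 0},
  {"tx": -0.03,"ty": 0,"tz": -0.7,"rx": 0,"ry": 0.0873,"rz": 0,"grip": 0},
  {"tx": -0.03,"ty": 0,"tz": -0.7,"rx": 0,"ry": 0.0873,"rz": 0,"grip": 0},
  {"tx": -0.03,"ty": 0,"tz": -0.7,"rx": 0,"ry": 0.0873,"rz": 0,"grip": 0},
  {"tx": -0.03,"ty": 0,"tz": -0.7,"rx": 0,"ry": 0.0873,"rz": 0,"grip": 0},
  {"tx": -0.03,"ty": 0,"tz": -0.7,"rx": 0,"ry": 0.0873,"rz": 0,"grip": 0},
  {"tx": -0.03,"ty": 0,"tz": -0.7,"rx": 0,"ry": 0.0873,"rz": 0,"grip": 0},
  {"tx": -0.03,"ty": 0,"tz": -0.7,"rx": 0,"ry": 0.0873,"rz": 0,"grip": 0},
  {"tx": -0.03,"ty": 0,"tz": -0.7,"rx": 0,"ry": 0.0873,"rz": 0,"grip": 0},
])

```text
t: 3.88
eef_pos: [619.9, -81.1, 108.9]
tcp_rot: [-1.571, -0.002, -0.136]
ft_force: [1.1, 2.3, 0.7]
opening: 0.003
```

```bash
python3 to.py 540 -70 107
```

```text
t 3.8833 pos [619.9 -81.1 108.9] rot [-90.   -0.1  -7.8] F [1.1 2.3 0.7] op 0.002785886977083743
shift cm [-8.06  0.17  0.01]
```

Call:
move_arm([
  {"tx": -0.03,"ty": 0,"tz": -0.7,"rx": 0,"ry": 0.0873,"rz": 0,"grip": 0},
  {"tx": -0.03,"ty": 0,"tz": -0.7,"rx": 0,"ry": 0.0873,"rz": 0,"grip": 0},
  {"tx": -0.03,"ty": 0,"tz": -0.7,"rx": 0,"ry": 0.0873,"rz": 0,"grip": 0},
  {"tx": -0.03,"ty": 0,"tz": -0.7,"rx": 0,"ry": 0.0873,"rz": 0,"grip": 0},
  {"tx": -0.03,"ty": 0,"tz": -0.7,"rx": 0,"ry": 0.0873,"rz": 0,"grip": 0},
  {"tx": -0.03,"ty": 0,"tz": -0.7,"rx": 0,"ry": 0.0873,"rz": 0,"grip": 0},
  {"tx": -0.03,"ty": 0,"tz": -0.7,"rx": 0,"ry": 0.0873,"rz": 0,"grip": 0},
  {"tx": -0.03,"ty": 0,"tz": -0.7,"rx": 0,"ry": 0.0873,"rz": 0,"grip": 0},
  {"tx": -0.03,"ty": 0,"tz": -0.7,"rx": 0,"ry": 0.0873,"rz": 0,"grip": 0},
  {"tx": -0.03,"ty": 0,"tz": -0.7,"rx": 0,"ry": 0.0873,"rz": 0,"grip": 0},
])

```text
t: 4.72
eef_pos: [583.3, -138.6, 108.9]
tcp_rot: [-1.569, -0.003, -1.01]
ft_force: [2.8, 0.2, 0.5]
opening: 0.004
```

Call:
move_arm([
  {"tx": -0.03,"ty": 0,"tz": -0.7,"rx": 0,"ry": 0.0873,"rz": 0,"grip": 0},
  {"tx": -0.03,"ty": 0,"tz": -0.7,"rx": 0,"ry": 0.0873,"rz": 0,"grip": 0},
  {"tx": -0.03,"ty": 0,"tz": -0.7,"rx": 0,"ry": 0.0873,"rz": 0,"grip": 0},
  {"tx": -0.03,"ty": 0,"tz": -0.7,"rx": 0,"ry": 0.0873,"rz": 0,"grip": 0},
  {"tx": -0.02,"ty": 0,"tz": -0.42,"rx": 0,"ry": 0.0524,"rz": 0,"grip": 0},
  {"tx": 0,"ty": 0,"tz": -0.14,"rx": 0,"ry": 0.0175,"rz": 0,"grip": 0},
  {"tx": 0,"ty": 0,"tz": 0,"rx": 0,"ry": 0,"rz": 0,"grip": 0},
])

```text
t: 5.3
eef_pos: [551.5, -149.7, 108.5]
tcp_rot: [-1.569, -0.001, -1.426]
ft_force: [-0.3, 0.1, -0.0]
opening: 0.004
```

```bash
python3 look.py c; python3 to.py 540 -70 107
```

```text
t 5.4 pos [ 551.5 -149.5  108.1] rot [-90.   -0.  -81.6] F [-0.4  0.6  0.2] op 0.005457750409898679
shift cm [-8.03  0.1   0.02]
```

View pics/ctop.png

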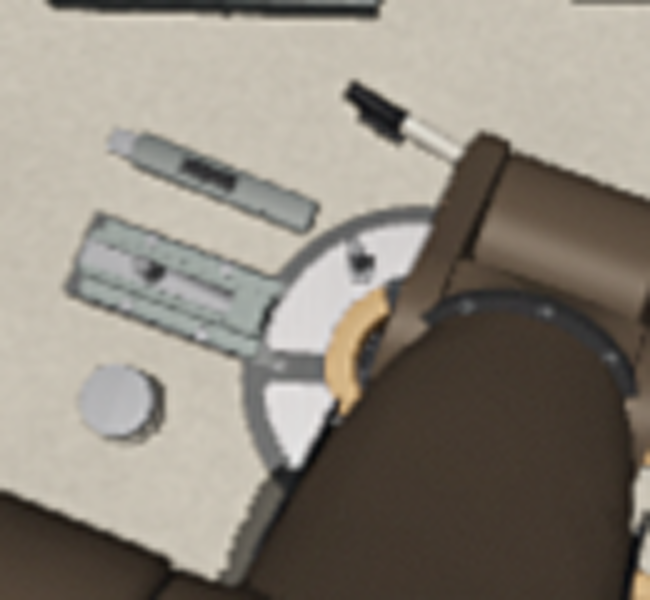

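View pics/cscene.png

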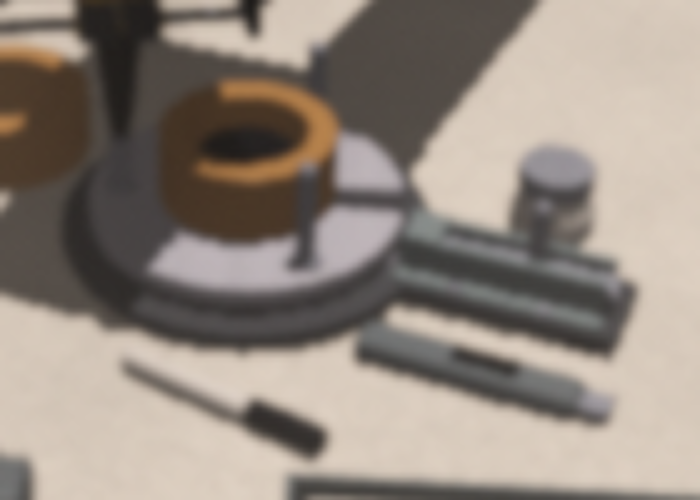

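```bash
cat > slot.py <<'E'
import sys
from m import *
n=sys.argv[1]; lo,hi=float(sys.argv[2]),float(sys.argv[3])
c=env.calibration("top"); b=cv2.imread(f"pics/{n}top.raw.png"); ctr=np.array([538.7,-71.4])
for R0,R1 in((66,76),(74,84),(80,90)):
    th,r,im=polar(b,c,ctr,34,R0,R1); p=255-im.max(2).astype(float).mean(1); a=np.degrees(th); m=(a>=lo)&(a<=hi)
    base=np.percentile(p[m],30); w=np.clip(p-base-25,0,None)*m; print(R0,(w*a).sum()/w.sum(), a[(w>35)].min() if (w>35).any() else None,a[w>35].max(),"width mm",np.radians((w>35).sum()*.5)*(R0+R1)/2)
E
python3 slot.py c 72 105; sed -i 's/c top/ctop/' /dev/null
```

```text
66 85.7394853776997 78.0 93.5 width mm 19.826940302655583
74 85.65428837130659 78.5 92.5 width mm 19.992746581595046
80 85.66794934242571 79.0 92.5 width mm 20.769418098732523sed: couldn't edit /dev/null: not a regular file
```

Call:
move_arm([
  {"tx": -0.01,"ty": 0,"tz": -0.42,"rx": 0,"ry": 0.0524,"rz": 0,"grip": 0},
  {"tx": -0.03,"ty": 0,"tz": -0.56,"rx": 0,"ry": 0.07,"rz": 0,"grip": 0},
  {"tx": -0.03,"ty": 0,"tz": -0.56,"rx": 0,"ry": 0.07,"rz": 0,"grip": 0},
  {"tx": -0.01,"ty": 0,"tz": -0.42,"rx": 0,"ry": 0.0524,"rz": 0,"grip": 0},
  {"tx": 0,"ty": 0,"tz": -0.28,"rx": 0,"ry": 0.035,"rz": 0,"grip": 0},
  {"tx": 0,"ty": 0,"tz": -0.07,"rx": 0,"ry": 0.01,"rz": 0,"grip": 0},
  {"tx": 0,"ty": 0,"tz": 0,"rx": 0,"ry": 0,"rz": 0,"grip": 0},
])

```text
t: 5.98
eef_pos: [528.5, -149.4, 107.8]
tcp_rot: [-1.57, -0.0, -1.716]
ft_force: [1.2, -0.5, -0.1]
opening: 0.006
```

```bash
python3 look.py d; python3 to.py 540 -70 107; python3 slot.py d 50 90
python3 -c "
from m import *
overlay(cv2.imread('pics/dtop.raw.png'),env.calibration('top'),np.array([538.7,-71.4]),67.2,69,181,'pics/ovd.png',(170,130,300,250),6)"
```

```text
t 6.0833 pos [ 528.5 -149.3  107.7] rot [-90.    0.  -98.3] F [ 0.7 -0.1  0.4] op 0.0036180175400057444
shift cm [-8.01  0.07 -0.01]
66 69.05050311451845 61.0 77.0 width mm 20.446532187113572
74 69.2347284935545 62.0 76.5 width mm 20.682151636132804
80 69.51349144023874 62.50000000000001 76.0 width mm 20.769418098732523
```

View pics/ovd.png

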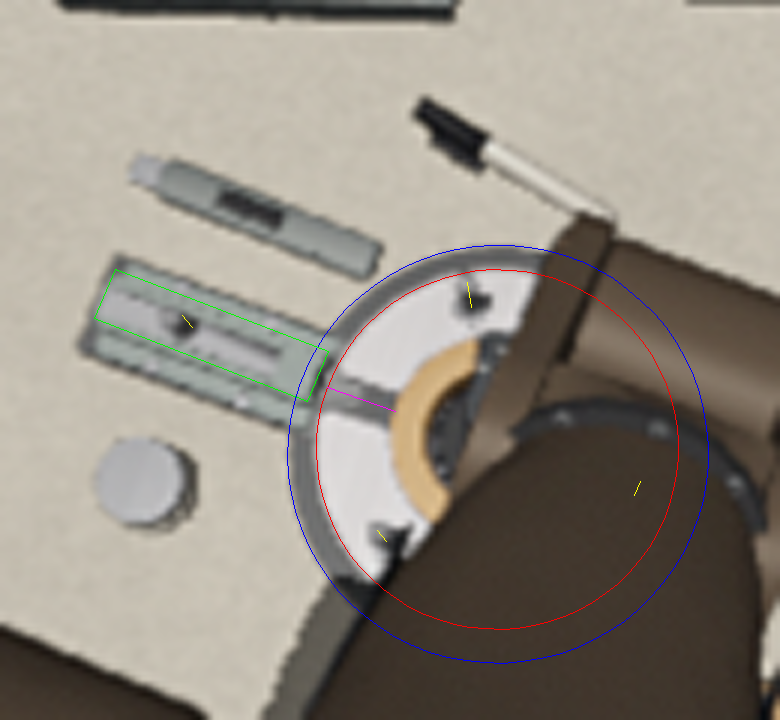

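Call:
move_arm([
  {"tx": 0,"ty": 0,"tz": -0.14,"rx": 0,"ry": 0.018,"rz": 0,"grip": 0},
  {"tx": 0,"ty": 0,"tz": -0.14,"rx": 0,"ry": 0.018,"rz": 0,"grip": 0},
  {"tx": 0,"ty": 0,"tz": 0,"rx": 0,"ry": 0,"rz": 0,"grip": 0},
  {"tx": 0,"ty": 0,"tz": 0,"rx": 0,"ry": 0,"rz": 0,"grip": 0},
])

```text
t: 6.42
eef_pos: [525.5, -148.9, 107.6]
tcp_rot: [-1.571, 0.0, -1.754]
ft_force: [1.0, 0.5, 1.2]
opening: 0.006
```

```bash
python3 look.py e; python3 to.py 540 -70 107; python3 slot.py e 48 88
python3 -c "
from m import *
overlay(cv2.imread('pics/etop.raw.png'),env.calibration('top'),np.array([538.7,-71.4]),67.2,67.2,181,'pics/ove.png',(180,160,260,220),9.5)"
```

```text
t 6.5167 pos [ 525.5 -148.9  107.6] rot [ -90.     0.  -100.5] F [ 0.6 -0.4  0.3] op 0.0012853912953534594
shift cm [-8.02  0.06 -0.  ]
66 67.03922557978734 59.00000000000001 75.0 width mm 20.446532187113572
74 66.83579115660869 59.99999999999999 74.0 width mm 19.992746581595046
80 66.95911888248511 60.5 73.5 width mm 20.02765316663493
```

View pics/ove.png

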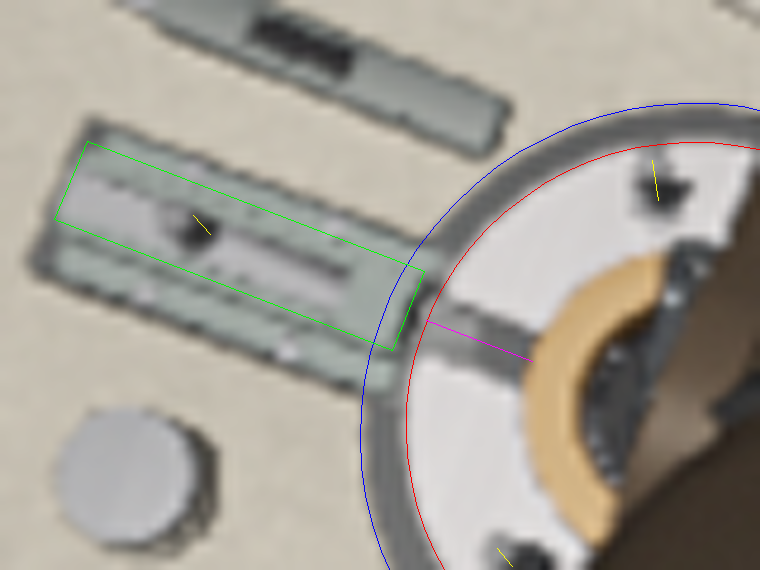

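```bash
cat > ov2.py <<'E'
import sys
from m import *
def go(k,raw,name,ctr,phi,slide,box,s):
    c=env.calibration(k); b=cv2.imread(raw); x0,y0,x1,y1=box; z=cv2.resize(b[y0:y1,x0:x1],None,fx=s,fy=s,interpolation=cv2.INTER_CUBIC)
    e=np.array([np.cos(np.radians(phi)),np.sin(np.radians(phi))]); n=np.array([-e[1],e[0]])
    def rect(a0,a1,w,h,col):
        P=[[*(ctr+e*a+n*q),h] for a,q in((a0,-w/2),(a1,-w/2),(a1,w/2),(a0,w/2))]
        cv2.polylines(z,[((proj(c,P)-[x0,y0]+.5)*s-.5).round().astype(int)],True,col,1)
    rect(118,246,62,16,(255,0,0)); rect(106,234,30,42,(0,255,0)); rect(114-slide,239-slide,18,33,(0,0,255))
    for a in (0,1):pass
    P=[[*(ctr+e*(189-slide)),h] for h in (42,79)]; q=((proj(c,P)-[x0,y0]+.5)*s-.5).round().astype(int); cv2.line(z,tuple(q[0]),tuple(q[1]),(0,255,255),1)
    cv2.imwrite(name,z)
go("top","pics/etop.raw.png","pics/ov2t.png",np.array([538.7,-71.4]),67.2,0.008*1000,(180,160,260,220),9.5)
go("scene","pics/escene.raw.png","pics/ov2s.png",np.array([538.7,-71.4]),67.2,8,(270,190,350,250),9.5)
E
python3 ov2.py
```

```text
(no output)
```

View pics/ov2t.png

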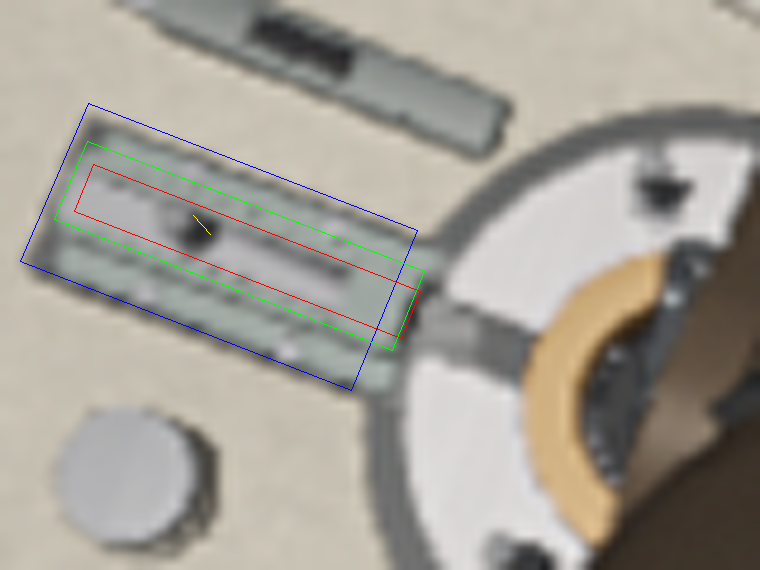

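View pics/ov2s.png

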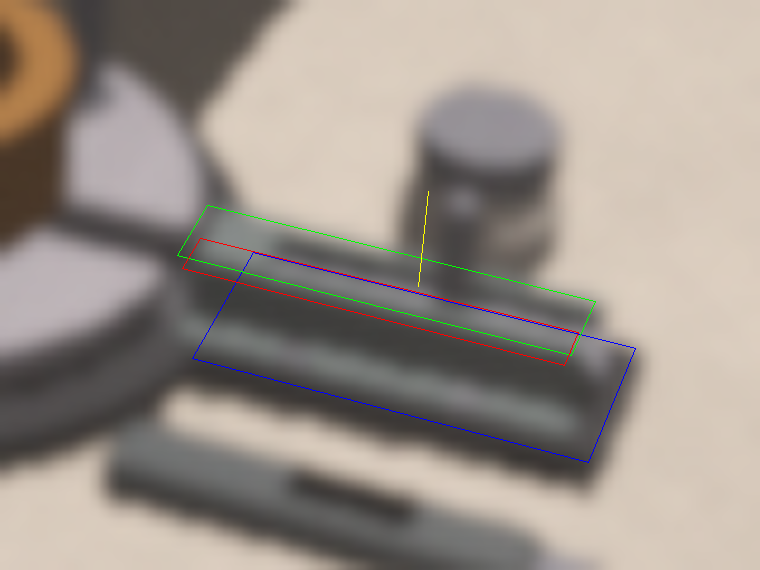

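```bash
python3 - <<'E'
from m import *
c=env.calibration("top"); ctr=np.array([538.7,-71.4])
b=cv2.imread("pics/etop.raw.png")
z=cv2.resize(b[172:200,186:222],None,fx=20,fy=20,interpolation=cv2.INTER_CUBIC); cv2.imwrite("pics/pinz.png",z)
for p in((166,205),(172,214)):
    P=onz(c,[[180+p[0]/9.5,160+p[1]/9.5]],79)[0]; v=P[:2]-ctr; print(P,np.hypot(*v),np.degrees(np.arctan2(v[1],v[0])))
E
```

```text
[610.90029814 103.24540704  79.        ] 188.98121931097748 67.5392700438807
[607.73994146 101.21197592  79.        ] 185.9069868162294 68.1999780410949
```

View pics/pinz.png

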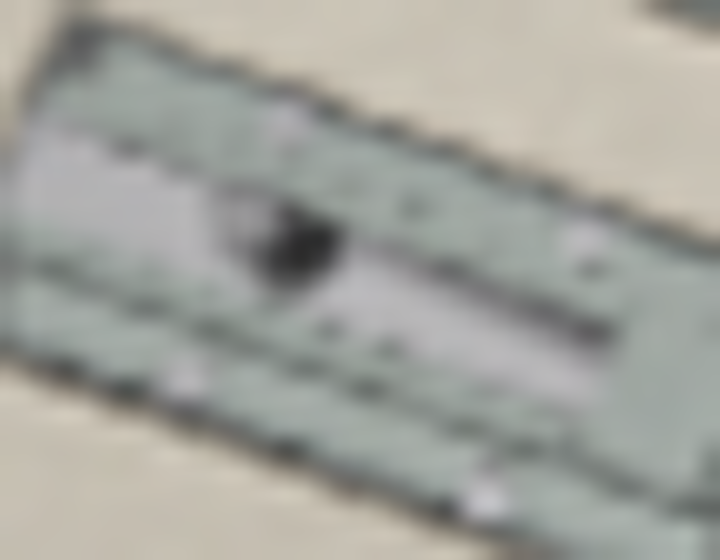

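```bash
python3 - <<'E'
from m import *
c=env.calibration("top"); ctr=np.array([538.7,-71.4])
def f(p,z):
    P=onz(c,[[186+(p[0]+.5)/20-.5,172+(p[1]+.5)/20-.5]],z)[0]; v=P[:2]-ctr; return P[:2],np.hypot(*v),np.degrees(np.arctan2(v[1],v[0]))
for n,p,z in(("bar0",(60,192),33),("bar1",(560,375),33),("sc0",(239,245),20),("sc1",(537,367),20),("pin",(240,210),79)):
    print(n,*f(p,z))
u=[f(p,20)[0] for p in((295,115),(590,240),(183,375),(485,495))]; print(np.linalg.norm(u[0]-u[2]),np.degrees(np.arctan2(*(u[0]-u[1])[::-1])),np.degrees(np.arctan2(*(u[2]-u[3])[::-1])))
E
```

```text
bar0 [622.0318651  140.92187068] 228.08940464023962 68.57103772566361
bar1 [588.67317866  57.20158502] 137.96987444670054 68.76441445894785
sc0 [614.57186614 112.98492393] 199.3849047596427 67.63350633231744
sc1 [592.2857584   62.64039689] 144.35463796479036 68.2097937002018
pin [609.43378432 103.08293928] 188.27523560784013 67.93281746101992
48.140465539580426 65.34889104304422 66.78743654253687
```

Call:
move_arm([
  {"tx": 0,"ty": 0,"tz": 0.7,"rx": 0,"ry": 0,"rz": 0,"grip": 0},
  {"tx": 0,"ty": 0,"tz": 0.8,"rx": 0,"ry": 0,"rz": 0,"grip": 0},
  {"tx": 0,"ty": -2.5,"tz": 0,"rx": 0,"ry": 0,"rz": 0,"grip": 0},
  {"tx": 0,"ty": -3,"tz": 0,"rx": 0,"ry": 0,"rz": 0,"grip": 0},
  {"tx": 0,"ty": -2,"tz": 0,"rx": 0,"ry": 0,"rz": 0,"grip": 0},
  {"tx": 0,"ty": 0,"tz": 0,"rx": 0,"ry": -0.12,"rz": 0,"grip": 0},
  {"tx": 0,"ty": 0,"tz": 0,"rx": 0,"ry": -0.12,"rz": 0,"grip": 0},
  {"tx": 0,"ty": 0,"tz": 0,"rx": 0,"ry": -0.12,"rz": 0,"grip": 0},
  {"tx": 0,"ty": 0,"tz": 0,"rx": 0,"ry": -0.12,"rz": 0,"grip": 0},
  {"tx": 0,"ty": 0,"tz": 0,"rx": 0,"ry": -0.12,"rz": 0,"grip": 0},
])

```text
t: 7.35
eef_pos: [540.8, -151.8, 182.6]
tcp_rot: [-1.571, 0.0, -1.148]
ft_force: [-0.1, -0.5, -0.9]
opening: 0.005
```

Call:
move_arm([
  {"tx": 0,"ty": 0,"tz": 0,"rx": 0,"ry": -0.12,"rz": 0,"grip": 0},
  {"tx": 0,"ty": 0,"tz": 0,"rx": 0,"ry": -0.12,"rz": 0,"grip": 0},
  {"tx": 0,"ty": 0,"tz": 0,"rx": 0,"ry": -0.12,"rz": 0,"grip": 0},
  {"tx": 0,"ty": 0,"tz": 0,"rx": 0,"ry": -0.12,"rz": 0,"grip": 0},
  {"tx": 0,"ty": 0,"tz": 0,"rx": 0,"ry": -0.12,"rz": 0,"grip": 0},
  {"tx": 0,"ty": 0,"tz": 0,"rx": 0,"ry": -0.12,"rz": 0,"grip": 0},
  {"tx": 0,"ty": 0,"tz": 0,"rx": 0,"ry": -0.05,"rz": 0,"grip": 0},
  {"tx": 0,"ty": 0,"tz": 0,"rx": 0,"ry": 0,"rz": 0,"grip": 0},
])

```text
t: 8.02
eef_pos: [540.8, -151.8, 182.5]
tcp_rot: [-1.571, 0.0, -0.381]
ft_force: [1.0, 1.0, -0.7]
opening: 0.004
```

```bash
python3 to.py 625 139 180
```

```text
t 8.0167 pos [ 540.8 -151.8  182.5] rot [-90.    0.  -21.8] F [ 1.   1.  -0.7] op 0.004440430066609052
shift cm [-3.    0.25 30.12]
```

Call:
move_arm([
  {"tx": -0.3,"ty": 0,"tz": 3,"rx": 0,"ry": 0,"rz": 0,"grip": 0},
  {"tx": -0.3,"ty": 0,"tz": 3.5,"rx": 0,"ry": 0,"rz": 0,"grip": 0},
  {"tx": -0.4,"ty": 0,"tz": 3.5,"rx": 0,"ry": 0,"rz": 0,"grip": 0},
  {"tx": -0.4,"ty": 0,"tz": 3.5,"rx": 0,"ry": 0,"rz": 0,"grip": 0},
  {"tx": -0.4,"ty": 0,"tz": 3.5,"rx": 0,"ry": 0,"rz": 0,"grip": 0},
  {"tx": -0.4,"ty": 0,"tz": 3.5,"rx": 0,"ry": 0,"rz": 0,"grip": 0},
  {"tx": -0.4,"ty": 0,"tz": 3.5,"rx": 0,"ry": 0,"rz": 0,"grip": 0},
  {"tx": -0.4,"ty": 0,"tz": 3.5,"rx": 0,"ry": 0,"rz": 0,"grip": 0},
  {"tx": 0,"ty": 0,"tz": 2.6,"rx": 0,"ry": 0,"rz": 0,"grip": 0},
  {"tx": 0,"ty": 0,"tz": 0,"rx": 0,"ry": 0,"rz": 0,"grip": 0},
])

```text
t: 8.85
eef_pos: [626.3, 143.0, 182.3]
tcp_rot: [-1.57, -0.0, -0.383]
ft_force: [0.6, 0.2, -0.0]
opening: 0.008
```

```bash
python3 look.py f; python3 to.py 625 139 74; python3 slot.py f 48 88
```

```text
t 8.95 pos [625.2 139.5 182.1] rot [-90.   0. -22.] F [ 0.3 -0.6 -0.1] op 0.003653354407065731
shift cm [ 1.000e-02  1.081e+01 -5.000e-02]
66 67.04978535987065 59.00000000000001 75.0 width mm 20.446532187113572
74 66.82948073701843 59.99999999999999 74.0 width mm 19.992746581595046
80 66.96200155359917 60.5 73.5 width mm 20.02765316663493
```

View pics/ftop.png

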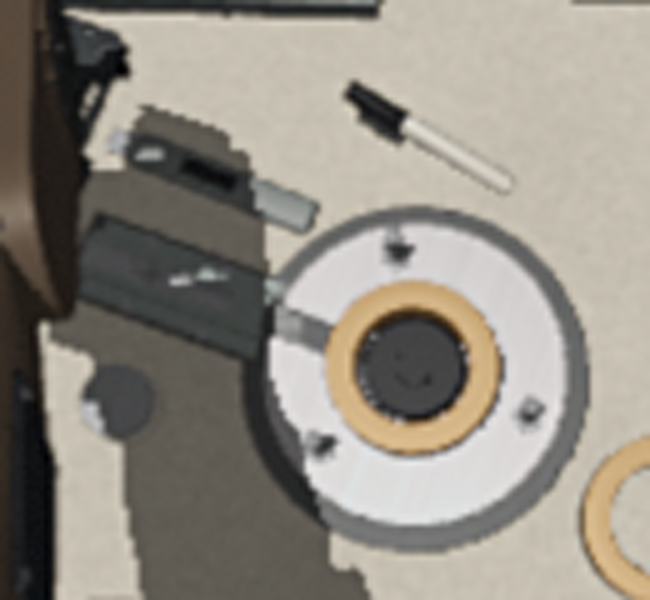

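View pics/fscene.png

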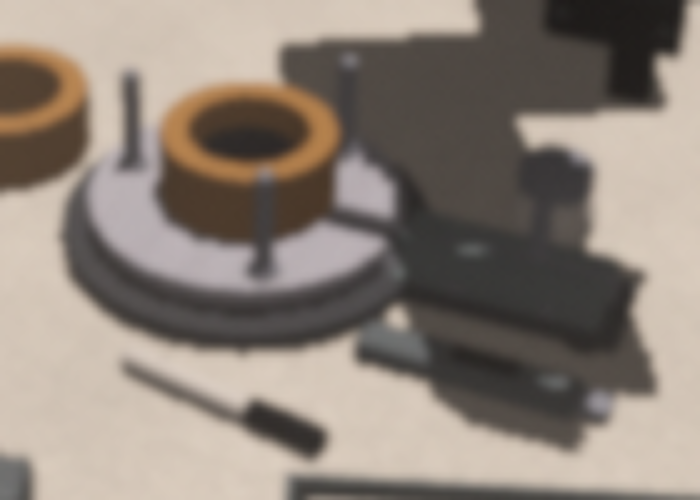

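```bash
python3 - <<'E'
from m import *
c=env.calibration("scene")
print((proj(c,[[625.2,139.5,163],[609.4,103,79],[611,104,79]])-[210,170]+.5)*5-.5)
E
```

```text
[[620.48473609  95.056893  ]
 [537.98259692 200.77092354]
 [540.02855857 202.36458985]]
```

Call:
move_arm([
  {"tx": 0,"ty": 2,"tz": 0,"rx": 0,"ry": 0,"rz": 0,"grip": 0},
  {"tx": 0,"ty": 3,"tz": 0,"rx": 0,"ry": 0,"rz": 0,"grip": 0},
  {"tx": 0,"ty": 3,"tz": 0,"rx": 0,"ry": 0,"rz": 0,"grip": 0},
  {"tx": 0,"ty": 2,"tz": 0,"rx": 0,"ry": 0,"rz": 0,"grip": 0},
  {"tx": 0,"ty": 0.8,"tz": 0,"rx": 0,"ry": 0,"rz": 0,"grip": 0},
  {"tx": 0,"ty": 0,"tz": 0,"rx": 0,"ry": 0,"rz": 0,"grip": 0},
  {"tx": 0,"ty": 0,"tz": 0,"rx": 0,"ry": 0,"rz": 0,"grip": 0},
])

```text
t: 9.53
eef_pos: [625.5, 138.0, 75.3]
tcp_rot: [-1.571, -0.0, -0.385]
ft_force: [0.4, -0.5, -0.3]
opening: 0.004
```

```bash
python3 look.py g; python3 to.py 607 99 74
```

```text
t 9.6333 pos [625.9 138.4  76.2] rot [-89.9  -0.1 -22. ] F [-0.2 -1.2  0.6] op 0.0041026462339154406
shift cm [-0.28  0.22 -4.36]
```

View pics/gscene.png

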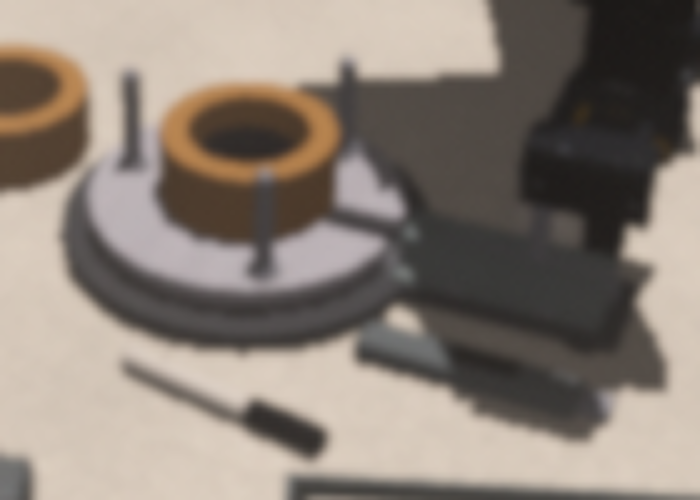

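Call:
move_arm([
  {"tx": -0.1,"ty": 0,"tz": -0.6,"rx": 0,"ry": 0,"rz": 0,"grip": 0},
  {"tx": -0.1,"ty": 0,"tz": -0.7,"rx": 0,"ry": 0,"rz": 0,"grip": 0},
  {"tx": 0,"ty": 0,"tz": -0.5,"rx": 0,"ry": 0,"rz": 0,"grip": 0},
  {"tx": 0,"ty": 0,"tz": -0.4,"rx": 0,"ry": 0,"rz": 0,"grip": 0},
  {"tx": 0,"ty": 0,"tz": -0.4,"rx": 0,"ry": 0,"rz": 0,"grip": 0},
  {"tx": 0,"ty": 0,"tz": -0.4,"rx": 0,"ry": 0,"rz": 0,"grip": 0},
  {"tx": 0,"ty": 0,"tz": -0.4,"rx": 0,"ry": 0,"rz": 0,"grip": 0},
  {"tx": 0,"ty": 0,"tz": -0.4,"rx": 0,"ry": 0,"rz": 0,"grip": 0},
])

```text
t: 10.3
eef_pos: [609.2, 103.9, 74.8]
tcp_rot: [-1.57, -0.001, -0.384]
ft_force: [1.5, 3.9, 2.6]
opening: 0.004
```

```bash
python3 look.py h; python3 to.py 539 -71 74
```

```text
t 10.4 pos [609.  103.5  74.7] rot [-90.  -0. -22.] F [0.9 0.  0.1] op 0.004575940274132231
shift cm [  0.05   0.07 -18.8 ]
```

View pics/hscene.png

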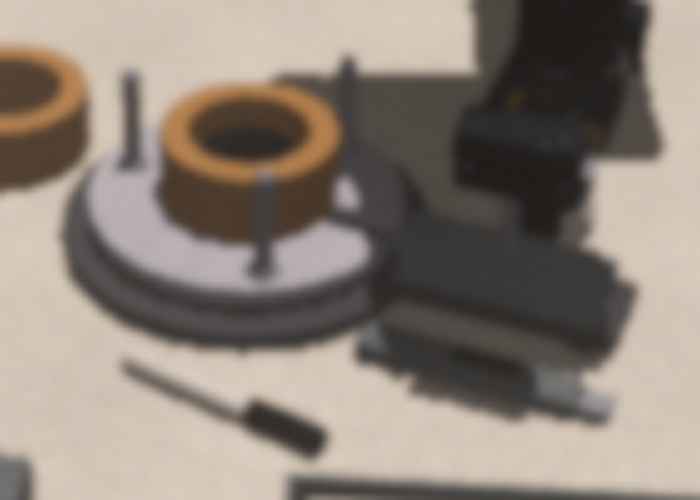

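View pics/htop.png

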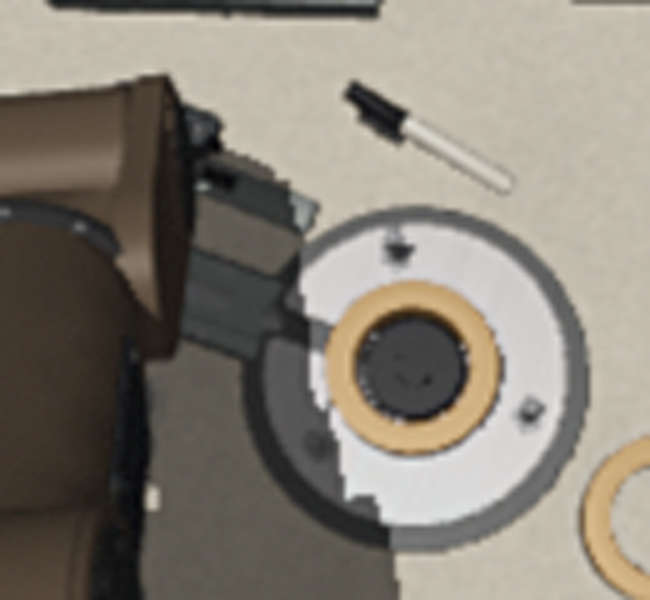

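Call:
move_arm([
  {"tx": 0,"ty": 0,"tz": -0.4,"rx": 0,"ry": 0,"rz": 0,"grip": 0},
  {"tx": 0,"ty": 0,"tz": -0.4,"rx": 0,"ry": 0,"rz": 0,"grip": 0},
  {"tx": 0,"ty": 0,"tz": -0.4,"rx": 0,"ry": 0,"rz": 0,"grip": 0},
  {"tx": 0,"ty": 0,"tz": -0.4,"rx": 0,"ry": 0,"rz": 0,"grip": 0},
  {"tx": 0,"ty": 0,"tz": -0.4,"rx": 0,"ry": 0,"rz": 0,"grip": 0},
  {"tx": 0,"ty": 0,"tz": -0.4,"rx": 0,"ry": 0,"rz": 0,"grip": 0},
  {"tx": 0,"ty": 0,"tz": 0,"rx": 0,"ry": 0,"rz": 0,"grip": 0},
])

```text
t: 10.98
eef_pos: [599.8, 81.1, 74.6]
tcp_rot: [-1.571, 0.0, -0.384]
ft_force: [0.3, -0.3, 0.3]
opening: 0.004
```

```bash
python3 to.py 539 -71 74
```

```text
t 10.9833 pos [599.8  81.1  74.6] rot [-90.   0. -22.] F [ 0.3 -0.3  0.3] op 0.004350665806993811
shift cm [  0.07   0.06 -16.38]
```

Call:
move_arm([
  {"tx": 0,"ty": 0,"tz": -0.2,"rx": 0,"ry": 0,"rz": 0,"grip": 0},
  {"tx": 0,"ty": 0,"tz": -0.2,"rx": 0,"ry": 0,"rz": 0,"grip": 0},
  {"tx": 0,"ty": 0,"tz": -0.2,"rx": 0,"ry": 0,"rz": 0,"grip": 0},
])

```text
t: 11.23
eef_pos: [597.7, 76.3, 74.6]
tcp_rot: [-1.571, 0.0, -0.384]
ft_force: [2.0, 2.0, 0.6]
opening: 0.004
```

Call:
move_arm([
  {"tx": 0,"ty": 0,"tz": -0.1,"rx": 0,"ry": 0,"rz": 0,"grip": 0},
  {"tx": 0,"ty": 0,"tz": -0.1,"rx": 0,"ry": 0,"rz": 0,"grip": 0},
])

```text
t: 11.4
eef_pos: [597.0, 74.4, 74.6]
tcp_rot: [-1.571, 0.0, -0.384]
ft_force: [1.9, 2.3, -1.6]
opening: 0.006
```

Call:
move_arm([
  {"tx": 0,"ty": 0,"tz": -0.1,"rx": 0,"ry": 0,"rz": 0,"grip": 0},
])

```text
t: 11.48
eef_pos: [596.6, 73.6, 74.6]
tcp_rot: [-1.571, 0.0, -0.384]
ft_force: [1.0, 2.8, 0.8]
opening: -0.002
```

Call:
move_arm([
  {"tx": 0,"ty": 0,"tz": -0.1,"rx": 0,"ry": 0,"rz": 0,"grip": 0},
])

```text
t: 11.57
eef_pos: [596.3, 72.7, 74.6]
tcp_rot: [-1.571, 0.0, -0.384]
ft_force: [3.1, 6.5, 0.1]
opening: 0.005
```

Call:
move_arm([
  {"tx": 0,"ty": 0,"tz": -0.05,"rx": 0,"ry": 0,"rz": 0,"grip": 0},
  {"tx": 0,"ty": 0,"tz": 0,"rx": 0,"ry": 0,"rz": 0,"grip": 0},
])

```text
t: 11.73
eef_pos: [596.3, 72.7, 74.6]
tcp_rot: [-1.57, -0.0, -0.384]
ft_force: [1.6, 6.9, -0.0]
opening: 0.005
```

Call:
move_arm([
  {"tx": 0,"ty": 0,"tz": -0.05,"rx": 0,"ry": 0,"rz": 0,"grip": 0},
  {"tx": 0,"ty": 0,"tz": 0,"rx": 0,"ry": 0,"rz": 0,"grip": 0},
])

```text
t: 11.9
eef_pos: [596.3, 72.5, 74.7]
tcp_rot: [-1.569, -0.0, -0.384]
ft_force: [2.9, 8.5, -0.5]
opening: 0.005
```

Call:
move_arm([
  {"tx": 0,"ty": 0,"tz": -0.05,"rx": 0,"ry": 0,"rz": 0,"grip": 0},
  {"tx": 0,"ty": 0,"tz": 0,"rx": 0,"ry": 0,"rz": 0,"grip": 0},
])

```text
t: 12.07
eef_pos: [596.2, 72.4, 74.7]
tcp_rot: [-1.569, -0.001, -0.384]
ft_force: [3.7, 10.6, -1.6]
opening: 0.004
```

Call:
move_arm([
  {"tx": 0,"ty": 0,"tz": -0.1,"rx": 0,"ry": 0,"rz": 0,"grip": 0},
  {"tx": 0,"ty": 0,"tz": 0,"rx": 0,"ry": 0,"rz": 0,"grip": 0},
])

```text
t: 12.23
eef_pos: [596.2, 72.2, 74.7]
tcp_rot: [-1.568, -0.001, -0.384]
ft_force: [6.7, 17.1, -1.7]
opening: 0.005
```

Call:
move_arm([
  {"tx": 0,"ty": 0,"tz": -0.1,"rx": 0,"ry": 0,"rz": 0,"grip": 0},
  {"tx": 0,"ty": 0,"tz": 0,"rx": 0,"ry": 0,"rz": 0,"grip": 0},
])

```text
t: 12.4
eef_pos: [596.1, 72.0, 74.8]
tcp_rot: [-1.566, -0.002, -0.384]
ft_force: [7.1, 23.7, -3.1]
opening: 0.007
```

```bash
python3 look.py i; python3 to.py 539 -71 74
```

```text
t 12.5 pos [596.1  72.   74.8] rot [-89.8  -0.1 -22. ] F [ 7.9 21.9 -3.1] op 0.004213724293786101
shift cm [  0.06   0.02 -15.4 ]
```

View pics/iscene.png

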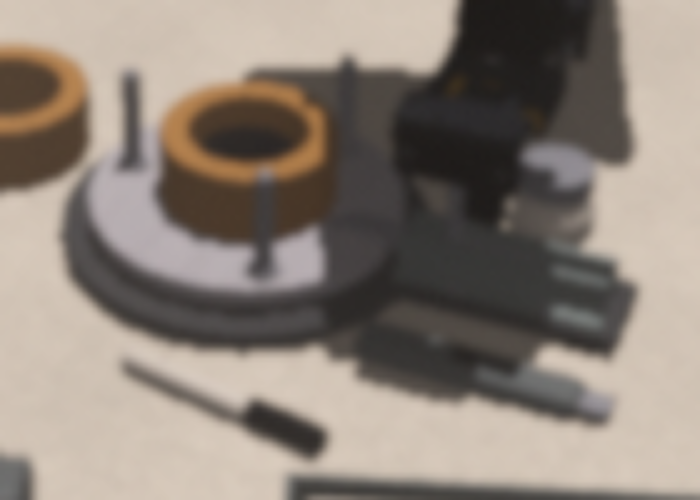

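View pics/itop.png

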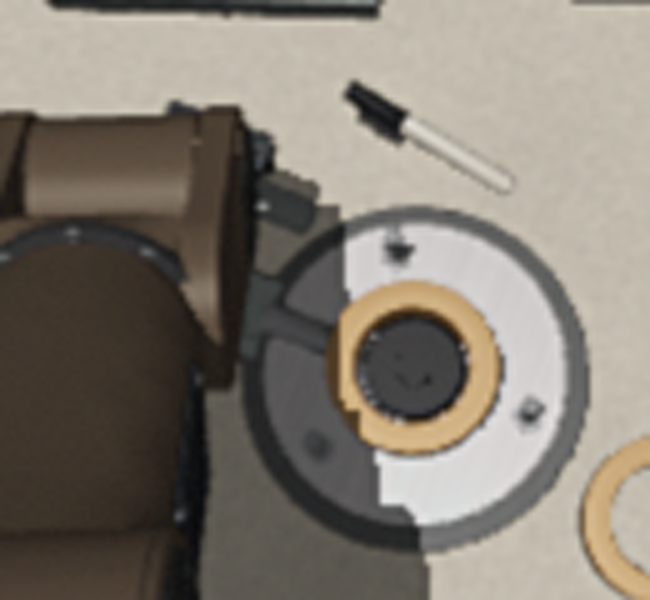

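Call:
move_arm([
  {"tx": 0,"ty": 0,"tz": 0.5,"rx": 0,"ry": 0,"rz": 0,"grip": 0},
  {"tx": 0,"ty": 0,"tz": 1.0,"rx": 0,"ry": 0,"rz": 0,"grip": 0},
  {"tx": 0,"ty": 0,"tz": 1.0,"rx": 0,"ry": 0,"rz": 0,"grip": 0},
  {"tx": 0,"ty": -3,"tz": 0,"rx": 0,"ry": 0,"rz": 0,"grip": 0},
  {"tx": 0,"ty": -4,"tz": 0,"rx": 0,"ry": 0,"rz": 0,"grip": 0},
  {"tx": 0,"ty": -4,"tz": 0,"rx": 0,"ry": 0,"rz": 0,"grip": 0},
  {"tx": 0,"ty": -3,"tz": 1,"rx": 0,"ry": 0,"rz": 0,"grip": 0},
  {"tx": 0,"ty": 0,"tz": 3,"rx": 0,"ry": 0,"rz": 0,"grip": 0},
  {"tx": 0,"ty": 0,"tz": 3.5,"rx": 0,"ry": 0,"rz": 0,"grip": 0},
  {"tx": 0,"ty": 0,"tz": 3.5,"rx": 0,"ry": 0,"rz": 0,"grip": 0},
])

```text
t: 13.33
eef_pos: [646.0, 195.8, 215.8]
tcp_rot: [-1.57, -0.001, -0.385]
ft_force: [0.9, 0.2, -0.8]
opening: 0.006
```

Call:
move_arm([
  {"tx": 0,"ty": 0,"tz": 3.5,"rx": 0,"ry": 0,"rz": 0,"grip": 0},
  {"tx": 0,"ty": 0,"tz": 3.5,"rx": 0,"ry": 0,"rz": 0,"grip": 0},
  {"tx": 0,"ty": 0,"tz": 3.5,"rx": 0,"ry": 0,"rz": 0,"grip": 0},
  {"tx": 0,"ty": 0,"tz": 2,"rx": 0,"ry": 0,"rz": 0,"grip": 0},
  {"tx": 0,"ty": 0,"tz": 0,"rx": 0,"ry": 0,"rz": 0,"grip": 0},
])

```text
t: 13.75
eef_pos: [692.5, 314.7, 213.5]
tcp_rot: [-1.571, 0.001, -0.381]
ft_force: [-0.2, -0.6, 0.9]
opening: 0.004
```

```bash
python3 look.py j; python3 to.py 539 -71 74; sed -i '/^go(/d' ov2.py; cat >> ov2.py <<'E'
go("top","pics/jtop.raw.png","pics/ovjt.png",np.array([538.7,-71.4]),67.7,52,(180,150,300,240),6.5)
E
python3 ov2.py
```

```text
t 13.85 pos [691.9 311.3 213.8] rot [-90.1   0.  -21.9] F [-0.2 -1.3 -0.3] op 0.002583149675212224
shift cm [  0.09  14.02 -41.16]
```

View pics/jscene.png

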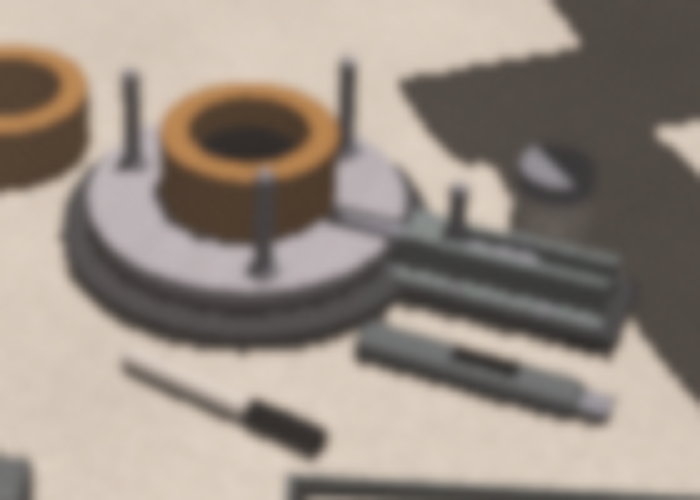

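View pics/jtop.png

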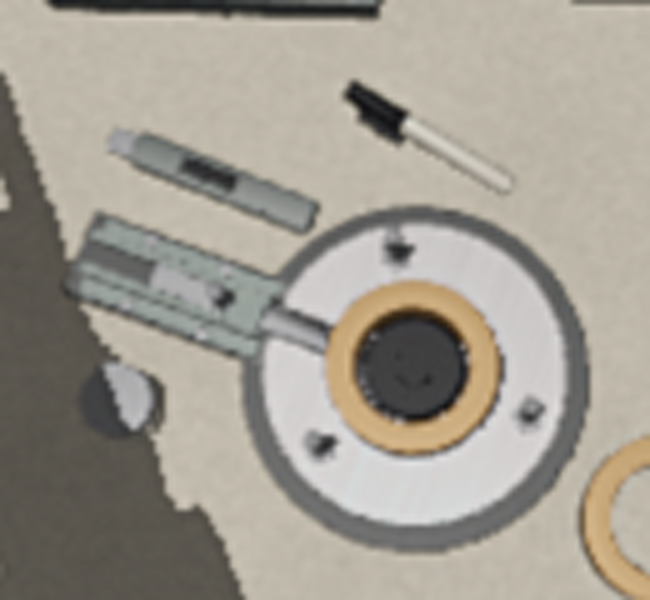

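View pics/ovjt.png

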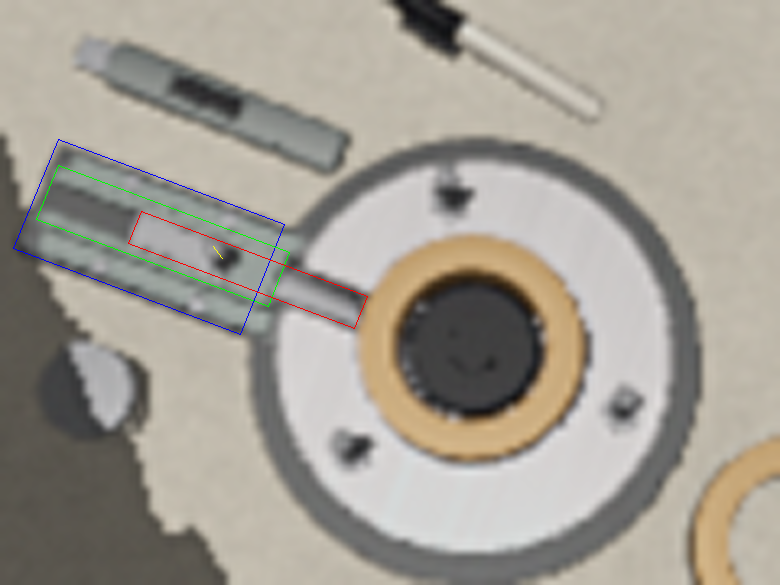

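```bash
python3 - <<'E'
from m import *
a=cv2.imread("pics/top0.raw.png"); b=cv2.imread("pics/jtop.raw.png")
d=cv2.absdiff(a,b).max(2); cv2.imwrite("pics/diff.png",np.hstack([b[60:260,60:440],cv2.cvtColor(d,cv2.COLOR_GRAY2BGR)[60:260,60:440]]))
c=env.calibration("top"); ctr=np.array([538.7,-71.4])
P=onz(c,[[180+213/6.5,150+244/6.5]],79)[0]; print(np.hypot(*(P[:2]-ctr)))
env.job_done(); print(env.state()["t"])
E
```

```text
135.53167264139037
the job is handed in; nothing more can be done
the job is handed in; nothing more can be done
```

View pics/diff.png

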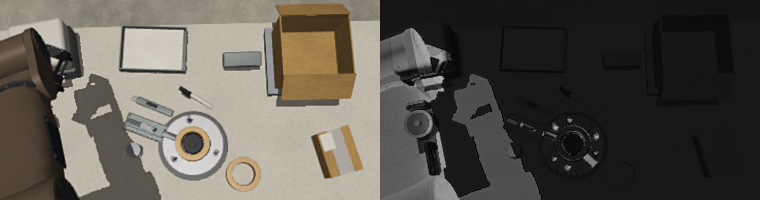

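The unwinder is locked and the job is handed in. I turned the reel about 159° clockwise by pushing post_b with the closed fingertips. I then pushed the pin inwards until the bar met its stop.

**Slot:** before the bar went in, the slot measured 67.0°, against about 67–68° for the bar line. I measured that line a few ways and the results spread by about 1°. The error is under 2 mm at the rim, which the bar's nose can draw into line.

**Bar:** the pin stopped advancing at about 24 N. It measured 135.5 mm from the axis (137 mm is home, calibration good to about 2 mm). The last top picture shows the bar in the slot with its tail where the home position puts it.

**Other things:** the roll is still seated. The spare roll, cutter, marker, jar and parcel show no movement in the before-and-after pictures. The tape gun was hidden behind the arm in the last picture, so I could not check it, but the arm never came down near it.

**Disagreement:** the scene camera placed points about 3–4 mm away from where the top camera and the arm put them. I relied on the top camera and on contact.

The arm finished clear of everything at about 14 s.

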